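Tip a used massage ball into the soaking tub

ROBOT

A 6-joint arm with a two-finger parallel gripper is mounted at the origin on the work surface. World frame = base frame: x ahead of the robot, y to its left, z up, the work surface at z = 0. Lengths are in m, angles in rad, forces in N, time in s.
With the tool pointing down it reaches from about 0.35 to 0.775 m from the base axis. Payload 5.5 kg.
Tool frame: the origin (TCP) lies at the very end of the fingers, on their centre line; the grasp point (between the pads) lies 19 mm behind it; z points along the fingers, y is the line along which they close (so a half turn about z gives the same grasp; the last joint's range is limited). The gripper opens to 85 mm and grips with 20 to 120 N. Pads are 22 mm wide; open, the fingers measure 114 mm over their backs; the gripper's body (76 mm by 85 mm) begins 54 mm behind the grasp point. The pads swing forward as they close: fully open they stand 13 mm farther back than shut.
Start: joints at [1.103, 0.313, 0.046, 1.304, 0, 1.431], TCP at [0.185, 0.544, 0.231] pointing down, gripper open.
Joint ranges: [-2.76, 2.76], [-0.86, 1.69], [-1.03, 1.26], [-2.2, 2.34], [-1.47, 1.5], [-3.14, 3.14]. Speed limits (rad/s): [2.57, 2.57, 3.14, 3.14, 3.14, 3.14].

INTERFACE

Orientations are given as a unit quaternion [x, y, z, w].
In Python, from workcell import env gives the robot as it stands. The module is installed in compiled form; this text tells all that it offers.
- The arm moves only by the tool play_rows, never from a script. Its argument "targets" is one flat list of numbers, 7 for each row, row after row: the turn, a rotation vector about the tool's x, y, z in degrees, then the shift along the tool's x, y, z in mm, then the gripper command: -1 is shut, 1 is fully open, values between are in proportion. A call has 1 to 5 rows; each row shifts and turns the commanded pose from where the row before left it, along the tool's axes as they then stand; what a row does not reach is not made up. A row lasts 1/10 s, in which the tool goes at most 50 mm and 8.59 degrees, less where a joint would pass 70% of its speed; a pose out of reach is approached as far as the arm can. A call is refused whole if a number of a shift passes 50 or a number of a turn 8.59, either way. A call with a gripper value outside its range is refused whole. The fingers move at their own pace and stop on an object; the grip force is fixed at half the most. Time passes only in rows, so rows that do not move let the fingers close. It gives the time, the measured TCP pose, the force, the opening and the grip force at its end, in the units of the state.
- env.get_obs(): the state, without advancing time (a new reading comes with each control period).
- env.camera(name): name is "scene" or "top"; returns (picture, depth): 480x640x3 uint8, red, green, blue; 480x640 float32, m along the optical axis (not along the pixel's ray), 0 where there is no reading.
- env.camera_params(name): a dict with "fx", "fy", "cx", "cy" (pixels), "extrinsics" (4x4, takes a point from camera to world coordinates). Camera axes: x right, y down, z forward; pixel columns grow to the right and rows downward; lengths in m; the calibration is good to about 2 mm. A picture is of the moment at which its call begins. camera_params takes no time and is no camera call.
- env.hand_in(): hands the job in; it is judged then, once.
Trained networks look in the newest picture that a camera, given by its name, has taken for a name from the list of things; names that differ only in an ending like _2 or _b are one class to them, and where a whole thing is asked for, a point or a joint stands for the part that bears it (a point fixed in the world has none). Each returns a list of dicts, best first, with "score" (0 to 1); they miss things now and then, are a little off and sometimes report something else, mostly with a low value. They report only what shows in the picture. A call takes as long as a camera call.
- env.find_in(query, camera): "at" ([x, y, z] in m, in world coordinates, good to about 4 mm: the middle of the surface that is visible of it).
- env.regions_of(query, camera): "mask" (480x640 bool, what is visible of it).
The state is a dict: "clock": time; "qpos": joint angles; "qd": joint speeds; "tau": joint torques, N m; "position": TCP position; "tool_rot": TCP orientation; "wrist_force": force on the tool from outside, world axes, zero at the start; "ft_torque": the same for the moment, N m; "gripper_width": opening from 0.0 (shut) to 1.0 (fully open); "finger_force": force on a finger pad.
Only numpy, scipy, OpenCV 4.12 (cv2) and the standard library are available. Lean on these libraries where they do the work, as an engineer would, in place of code of your own. Each camera call takes 0.05 s, during which the arm holds its last target. There are 200 camera calls.

TASK

Clear the wooden massage bar off the soaking tub and lay it flat in the steel tray. Then lift the scoop by its handle over the tub, tip its nose down to about 40 degrees and hold it there until the used ball lies in the tub, without touching the ball and without tipping the scoop much further. Set the scoop back level in the middle of its mat, lying the way it lay, and leave the other things on the table where they are.

Things in the scene. Friction and masses are not known exactly. Their poses are not given: they have to be found in the camera images.
- tub: white round plastic soaking tub with an open top, fixed to the table: 170 mm outside and 160 mm inside diameter at the rim, 85 mm high, wall 5 mm, floor 5 mm thick. Origin: centre of its underside. At the start the massage bar lies across its rim.
- bar_center (a point): loose wooden massage bar with rows of small dark studs on top, 190 mm long (its y axis), 36 mm wide (its x axis), 24 mm thick (z), the studs rise 3.5 mm more; about 0.11 kg. Point at its centre, 12 mm above its underside. It starts lying level across the tub's rim, studs up.
- tray: low open rectangular steel instrument tray, fixed: 250 mm long (its x axis) by 120 mm wide (y), rim 15 mm high, walls and floor 4 to 5 mm thick, empty. Origin: centre of its underside. The bar lies flat in it lengthwise.
- mat: flat black rubber mat, fixed: 210 mm (its x axis) by 130 mm (y), 4 mm thick. Origin: centre of its underside. The scoop starts on it.
- scoop_grip (a point): loose open aluminium scoop, 0.26 kg, on a foot 150 mm (x) by 84 mm (y); side walls and back wall (+x) 45 mm high. This point: centre of its fixed handle, a black straight bar across it (86 mm along y, 16 mm thick in x, 26 mm high, 20 mm straps at its ends), 105 mm straight above the centre of the underside. z is up when level.
- scoop_nose (a point): middle of the scoop's open nose edge, 75 mm to -x of the handle and 31 mm above the underside; it points roughly to the robot at the start. From the middle of the scoop its floor rises at 20 degrees to this edge, so the ball stays in while the scoop is level and rolls out over the nose once that is tipped down well beyond 20 degrees.
- ball_center (a point): centre of a grey studded massage ball, 50 mm in diameter, about 0.07 kg, loose in the scoop; its floor is 4 mm thick.
- cube_a: bystander: loose red soft-edged cube, 55 mm, origin at its underside
- band: bystander: loose upright roll of black exercise band, 68 mm in diameter, 60 mm high, origin at its underside
- gel: bystander: loose white bottle, 40 mm in diameter, 100 mm high, origin at its underside
- jar: bystander: loose amber jar, 48 mm in diameter, 60 mm high, origin at its underside

How it is judged:
By the outcome, as a careful person would: the job done as asked, in the order asked, and still so for the second after the job is handed in, with the robot touching nothing.
It also fails if it takes over 72 s, if anything falls off the work surface, if the arm or the gripper's body presses on something with over 40 N, if the wrist force passes 120 N, or if a joint passes its speed limit or range.

## Working session

There is one attempt and no reset: what is moved stays moved. The work goes in short steps, Python scripts to look and compute and a tool call to move; the robot and the scene stay as the last step left them, time stands still between calls to the robot, and variables do not carry over. Pictures are saved under pics/ and viewed, at most 10 in all, crops included, and the job is handed in when it is done.

Besides the shell and the picture viewer there is one more tool, called after "Emit:" by a JSON object that holds its "method" and its "body", one argument or row to a line. play_rows: Moves the arm, as the interface text tells. Its arguments: {"type":"object","properties":{"targets":{"type":"array","items":{"type":"number"}}},"required":["targets"]}

```bash
mkdir -p pics; cat > h.py <<'E'
import numpy as np, cv2
from workcell import env
from scipy.spatial.transform import Rotation as R
def cloud(name,depth):
    p=env.camera_params(name); v,u=np.mgrid[0:480,0:640]
    P=np.stack([(u-p['cx'])/p['fx']*depth,(v-p['cy'])/p['fy']*depth,depth],-1)
    T=np.array(p['extrinsics']); return P@T[:3,:3].T+T[:3,3]
def shot(name,fn=None):
    im,d=env.camera(name)
    if fn: cv2.imwrite('pics/'+fn,im[:,:,::-1])
    return im,d,cloud(name,d)
E
cat > a.py <<'E'
from h import *
np.set_printoptions(precision=4,suppress=True)
for c in ['top','scene']:
    im,d,P=shot(c,c+'0.png')
    np.savez(c+'0.npz',im=im,P=P,d=d)
    for q in ['tub','bar_center','tray','mat','scoop_grip','scoop_nose','ball_center','cube_a','band','gel','jar']:
        r=env.find_in(q,c)
        print(c,q,[(np.round(x['at'],3).tolist(),round(x['score'],2)) for x in r[:2]])
    for q in ['bar_center','tray','mat','scoop_grip']:
        r=env.regions_of(q,c)
        if r:
            m=r[0]['mask']&(d>0); X=P[m]
            (cx,cy),(w,h),a=cv2.minAreaRect((X[:,:2]*1000).astype(np.float32))
            print('  rect',q,round(r[0]['score'],2),m.sum(),cx,cy,w,h,a,'z',np.percentile(X[:,2],[5,50,95]))
print(env.get_obs())
E
python3 a.py
```

```text
top tub [([0.524, -0.303, 0.006], 0.9)]
top bar_center [([0.543, -0.279, 0.111], 0.8), ([0.507, 0.266, 0.028], 0.45)]
top tray [([0.465, -0.022, 0.01], 0.56)]
top mat [([0.549, 0.266, 0.003], 0.84)]
top scoop_grip [([0.508, 0.27, 0.028], 0.55)]
top scoop_nose [([0.508, 0.27, 0.028], 0.71), ([0.698, 0.142, 0.058], 0.46)]
top ball_center [([0.553, 0.268, 0.052], 0.82)]
top cube_a [([0.699, 0.14, 0.055], 0.91)]
top band [([0.688, -0.141, 0.061], 0.61), ([0.356, -0.135, 0.056], 0.58)]
top gel [([0.374, 0.143, 0.074], 0.72)]
top jar [([0.356, -0.137, 0.054], 0.82)]
  rect bar_center 0.66 1850 545.4473876953125 -304.0472717285156 40.25807571411133 234.03512573242188 12.457221031188965 z [0.1056 0.1095 0.1133]
  rect tray 0.82 6910 464.34576416015625 -19.432960510253906 252.339599609375 122.58564758300781 10.86258602142334 z [0.0007 0.0045 0.0149]
  rect mat 0.67 2793 529.3467407226562 278.0389404296875 211.56463623046875 133.5106658935547 1.5434770584106445 z [0.0006 0.0045 0.0084]
  rect scoop_grip 0.83 3071 522.2108154296875 278.6839294433594 156.24891662597656 102.7890396118164 4.604224
[... 1038 characters left out ...]
451660156 133.7083282470703 2.382388114929199 z [-0.0008  0.0018  0.0037]
  rect scoop_grip 0.87 3637 470.89111328125 281.5240478515625 250.43365478515625 121.51782989501953 3.714005708694458 z [0.0061 0.0321 0.119 ]
{'clock': 1.6, 'qpos': array([ 1.1034,  0.3132,  0.0461,  1.3036, -0.    ,  1.4312]), 'qd': array([ 0.0002,  0.001 ,  0.002 , -0.001 ,  0.0006,  0.0015]), 'tau': array([ -0.0029, -48.0453,  29.8806,   0.0005,  -0.0003,  -0.    ]), 'position': array([0.1852, 0.5444, 0.2313]), 'tool_rot': array([0.1632, 0.9866, 0.    , 0.    ]), 'wrist_force': array([0.1394, 0.5595, 0.8584]), 'ft_torque': array([-0.0165, -0.0187,  0.0077]), 'finger_force': 0.0, 'gripper_width': 0.9987331263016093}
```

View pics/top0.png

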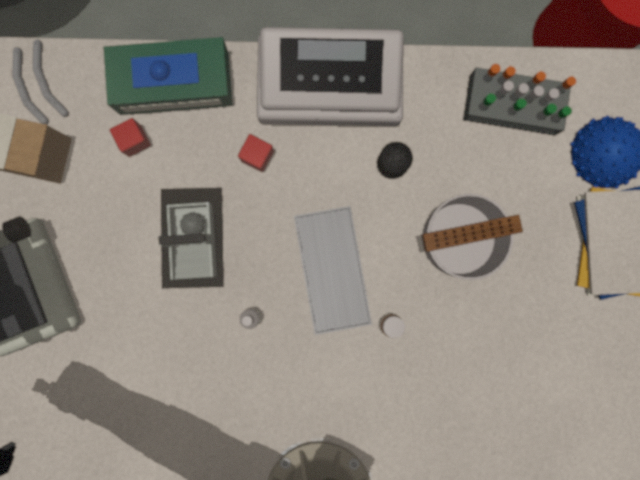

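View pics/scene0.png

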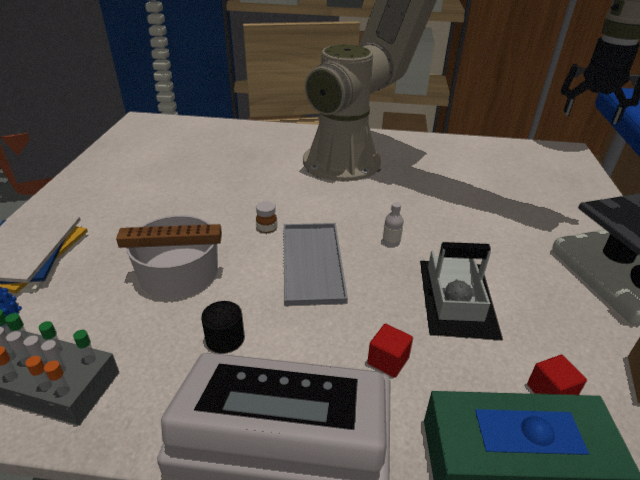

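```bash
python3 - <<'E'
import numpy as np, cv2
for c in ['top','scene']:
    z=np.load(c+'0.npz');P=z['P'].reshape(-1,3)
    def rect(n,zlo,zhi,x0,x1,y0,y1):
        m=(P[:,2]>zlo)&(P[:,2]<zhi)&(P[:,0]>x0)&(P[:,0]<x1)&(P[:,1]>y0)&(P[:,1]<y1)
        X=P[m]
        if len(X)<5: print(c,n,len(X));return
        print(c,n,len(X),cv2.minAreaRect((X[:,:2]*1000).astype(np.float32)),np.median(X[:,2]), X[:,2].max())
    rect('bar',.1,.125,.4,.7,-.45,-.15)
    rect('handle',.105,.135,.4,.68,.15,.4)
    rect('walls',.04,.056,.42,.65,.2,.36)
    m=(P[:,2]>.080)&(P[:,2]<.09)&(P[:,0]>.4)&(P[:,0]<.7)&(P[:,1]>-.42)&(P[:,1]<-.15)
    print(c,'tubrim',m.sum(),cv2.minEnclosingCircle((P[m][:,:2]*1000).astype(np.float32)))
    rect('tray rim',.011,.018,.3,.62,-.12,.1)
E
```

```text
top bar 1867 ((540.0184326171875, -283.03564453125), (35.993858337402344, 190.60525512695312), 12.446252822875977) 0.10948106076135944 0.11624408032409517
top handle 439 ((518.955078125, 270.18731689453125), (19.08758544921875, 86.13993072509766), 4.715204238891602) 0.12181111173843995 0.12743775629228882
top walls 824 ((519.9188232421875, 269.94830322265625), (150.7548065185547, 85.71270751953125), 4.8718647956848145) 0.0492177533616075 0.05597213932115164
top tubrim 633 ((533.1782836914062, -278.1581726074219), 89.83926391601562)
top tray rim 650 ((459.7932434082031, -29.851776123046875), (265.86444091796875, 140.164794921875), 10.954743385314941) 0.014986092119623318 0.017987203259920426
scene bar 1374 ((540.7801513671875, -285.2017822265625), (40.8004150390625, 189.07757568359375), 12.93232536315918) 0.10701562304620371 0.11305269667560736
scene handle 554 ((520.4188232421875, 267.41156005859375), (22.171749114990234, 86.87613677978516), 3.0806570053100586) 0.11734171145438038 0.12230599273906229
scene walls 898 ((521.0703125, 267.4210510253906), (150.7601776123047, 86.18086242675781), 4.720043182373047) 0.046518069372197435 0.055981866657245916
scene tubrim 667 ((542.5855712890625, -284.8857116699219), 95.13906860351562)
scene tray rim 500 ((464.3899841308594, -28.103538513183594), (259.97027587890625, 135.8123321533203), 11.796847343444824) 0.01267259604681742 0.017085956155643678
```

The top picture shows the bar across the tub at about (472,233) px and the tray at (333,270). The mat with the scoop is at (191,238), nose toward the robot with the ball behind the handle. The networks and rectangle fits agree with this:

| Thing | Position (m) | Yaw |
|---|---|---|
| Bar | (0.540, -0.284) | 12.5° |
| Scoop | (0.520, 0.269) | about 4.5° |
| Tray | (0.464, -0.020) | 10.9° |
| Mat | (0.529, 0.276) | about 2° |

First I turn the tool in line with the bar.

Emit:
{"method": "play_rows", "body": {
  "targets": [0, 0, 8.4, 0, 0, 1, 0.5, 0, 0, 8.4, 0, 0, 2, 0.5, 0, 0, 8.4, 0, 0, 2, 0.5, 0, 0, 8.4, 0, 0, 2, 0.5, 0, 0, 8.4, 0, 0, 2, 0.5]
}}

```text
clock: 2.1
position: [0.1851, 0.5444, 0.2222]
tool_rot: [0.509, 0.861, 0.0, -0.0]
wrist_force: [-0.1, -0.1, 0.1]
gripper_width: 0.75
finger_force: 0.0
```

Emit:
{"method": "play_rows", "body": {
  "targets": [0, 0, 8.4, 0, 0, 2, 0.5, 0, 0, 8.4, 0, 0, 2, 0.5, 0, 0, 0, -20, 4, 0, 0.5, 0, 0, 0, -40, 8, 0, 0.5, 0, 0, 0, -45, 8, 0, 0.5]
}}

```text
clock: 2.6
position: [0.2274, 0.4458, 0.218]
tool_rot: [0.626, 0.78, 0.0, 0.0]
wrist_force: [1.0, -0.1, 0.1]
gripper_width: 0.753
finger_force: 0.0
```

Emit:
{"method": "play_rows", "body": {
  "targets": [0, 0, 0, -45, 9, 0, 0.5, 0, 0, 0, -45, 9, 0, 0.5, 0, 0, 0, -45, 9, 0, 0.5, 0, 0, 0, -45, 9, 0, 0.5, 0, 0, 0, -45, 9, 0, 0.5]
}}

```text
clock: 3.1
position: [0.32, 0.2345, 0.2186]
tool_rot: [0.626, 0.78, 0.001, 0.0]
wrist_force: [0.6, -0.2, 0.4]
gripper_width: 0.75
finger_force: 0.0
```

Emit:
{"method": "play_rows", "body": {
  "targets": [0, 0, 0, -45, 9, 0, 0.5, 0, 0, 0, -45, 9, 0, 0.5, 0, 0, 0, -45, 9, 0, 0.5, 0, 0, 0, -45, 9, 0, 0.5, 0, 0, 0, -45, 9, 0, 0.5]
}}

```text
clock: 3.6
position: [0.4124, 0.0241, 0.2187]
tool_rot: [0.627, 0.779, 0.0, 0.0]
wrist_force: [0.5, 0.8, 0.7]
gripper_width: 0.752
finger_force: 0.0
```

Emit:
{"method": "play_rows", "body": {
  "targets": [0, 0, 0, -45, 9, 0, 0.5, 0, 0, 0, -45, 9, 0, 0.5, 0, 0, 0, -45, 9, 0, 0.5, 0, 0, 0, -45, 8, 0, 0.5, 0, 0, 0, -40, 8, 0, 0.5]
}}

```text
clock: 4.1
position: [0.5018, -0.1819, 0.2183]
tool_rot: [0.627, 0.779, 0.0, 0.0]
wrist_force: [1.3, 1.0, 0.5]
gripper_width: 0.746
finger_force: 0.0
```

Emit:
{"method": "play_rows", "body": {
  "targets": [0, 0, 0, -35, 7, 0, 0.5, 0, 0, 0, -25, 4, 0, 0.5, 0, 0, 0, -10, 0, 0, 0.5, 0, 0, 0, 0, 0, 0, 0.5, 0, 0, 0, 0, 0, 0, 0.5]
}}

```text
clock: 4.6
position: [0.5265, -0.2446, 0.2182]
tool_rot: [0.626, 0.78, 0.0, -0.001]
wrist_force: [-0.4, -0.3, 0.7]
gripper_width: 0.751
finger_force: 0.0
```

```bash
cat >> h.py <<'E'
def goal(pos,yaw=None):
    """print tool-frame shift (mm) to pos and yaw (tool-y heading, deg) error, from measured pose"""
    o=env.get_obs(); r=R.from_quat(o['tool_rot']); d=r.inv().apply(np.array(pos)-o['position'])*1000
    y=r.apply([0,1,0]); print('t',o['clock'],'shift',np.round(d,1),'heading',np.degrees(np.arctan2(y[1],y[0])))
    if yaw is not None: print('turn z',(-(yaw-np.degrees(np.arctan2(y[1],y[0])))+180)%360-180)
E
python3 - <<'E'
from h import *
goal([.540,-.284,.0865],12.5)
E
```

```text
t 4.6 shift [-41.6   4.8 131.6] heading 12.434643653449381
turn z -0.0653563465506295
```

Emit:
{"method": "play_rows", "body": {
  "targets": [0, 0, 0, -21, 2.5, 10, 0.5, 0, 0, 0, -21, 2.5, 25, 0.5, 0, 0, 0, 0, 0, 40, 0.5, 0, 0, 0, 0, 0, 35, 0.5, 0, 0, 0, 0, 0, 16, 0.5]
}}

```text
clock: 5.1
position: [0.5388, -0.2824, 0.0891]
tool_rot: [0.626, 0.78, 0.0, -0.003]
wrist_force: [0.8, 0.7, 1.2]
gripper_width: 0.752
finger_force: 0.0
```

Emit:
{"method": "play_rows", "body": {
  "targets": [0, 0, 0, 0, 0, 5.5, 0.5, 0, 0, 0, 0, 0, 0, -1, 0, 0, 0, 0, 0, 0, -1, 0, 0, 0, 0, 0, 0, -1, 0, 0, 0, 0, 0, 0, -1]
}}

```text
clock: 5.6
position: [0.542, -0.2857, 0.0886]
tool_rot: [0.626, 0.78, 0.0, 0.001]
wrist_force: [1.1, 2.7, 5.9]
gripper_width: 0.409
finger_force: 61.2
```

Emit:
{"method": "play_rows", "body": {
  "targets": [0, 0, 0, 0, 0, 0, -1, 0, 0, 0, 0, 0, -5, -1, 0, 0, 0, 0, 0, -10, -1, 0, 0, 0, 0, 0, -15, -1, 0, 0, 0, 0, 0, -20, -1]
}}

```text
clock: 6.1
position: [0.5402, -0.2852, 0.1368]
tool_rot: [0.627, 0.779, -0.0, -0.001]
wrist_force: [0.3, 0.4, -1.1]
gripper_width: 0.405
finger_force: 60.6
```

```bash
python3 - <<'E'
from h import *
im,d,P=shot('scene','s1.png')
cv2.imwrite('pics/s1.png',im[150:400,60:460,::-1])
goal([.4645,-.0205,.03],100.9)
P=P.reshape(-1,3)
m=(P[:,2]>.075)&(P[:,2]<.092)&(P[:,0]>.4)&(P[:,0]<.66)&(P[:,1]>-.42)&(P[:,1]<-.15)
# fit circle to tub rim
X=P[m][:,:2]
from scipy.optimize import least_squares
s=least_squares(lambda q:np.hypot(*(X-q).T)-.0825,[.54,-.285],loss='soft_l1',f_scale=.002);print(s.x,len(X),np.median(abs(s.fun)))
E
```

```text
t 6.15 shift [276.8 -18.9 110.2] heading 12.405643552905179
turn z -88.49435644709483
[ 0.53554343 -0.28586317] 657 0.0010967425691569693
```

View pics/s1.png

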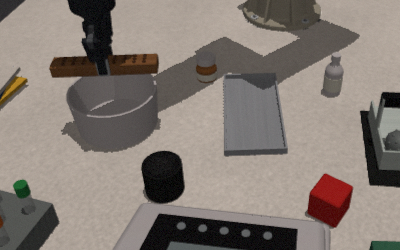

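Emit:
{"method": "play_rows", "body": {
  "targets": [0, 0, 0, 20, -1, -8, -1, 0, 0, 0, 40, -3, 0, -1, 0, 0, 0, 45, -3, 0, -1, 0, 0, 0, 45, -3, 0, -1, 0, 0, 0, 45, -3, 0, -1]
}}

```text
clock: 6.65
position: [0.4849, -0.0958, 0.1445]
tool_rot: [0.627, 0.779, 0.0, -0.0]
wrist_force: [1.1, 0.1, -0.6]
gripper_width: 0.408
finger_force: 60.5
```

Emit:
{"method": "play_rows", "body": {
  "targets": [0, 0, 0, 42, -3, 0, -1, 0, 0, 0, 30, -3, 0, -1, 0, 0, -5, 10, 0, 0, -1, 0, 0, -8.5, 0, 0, 0, -1, 0, 0, -8.5, 0, 0, 0, -1]
}}

```text
clock: 7.15
position: [0.4619, -0.0178, 0.1447]
tool_rot: [0.463, 0.886, -0.0, -0.0]
wrist_force: [-0.4, -0.0, -1.3]
gripper_width: 0.408
finger_force: 60.5
```

Emit:
{"method": "play_rows", "body": {
  "targets": [0, 0, -8.5, 0, 0, 0, -1, 0, 0, -8.5, 0, 0, 0, -1, 0, 0, -8.5, 0, 0, 0, -1, 0, 0, -8.5, 0, 0, 0, -1, 0, 0, -8.5, 0, 0, 0, -1]
}}

```text
clock: 7.65
position: [0.462, -0.0185, 0.1445]
tool_rot: [0.111, 0.994, 0.0, -0.0]
wrist_force: [-0.9, -0.9, -1.6]
gripper_width: 0.406
finger_force: 60.5
```

Emit:
{"method": "play_rows", "body": {
  "targets": [0, 0, -8.5, 0, 0, 10, -1, 0, 0, -8.5, 0, 0, 15, -1, 0, 0, -7, 0, 0, 15, -1, 0, 0, 0, 0, 0, 10, -1, 0, 0, 0, 0, 0, 0, -1]
}}

```text
clock: 8.15
position: [0.4612, -0.0185, 0.0934]
tool_rot: [-0.094, 0.996, 0.001, -0.001]
wrist_force: [-0.4, 0.4, -1.2]
gripper_width: 0.41
finger_force: 60.5
```

```bash
python3 - <<'E'
from h import *
im,d,P=shot('top')
goal([.4645,-.0205,.0085],100.9)
P=P.reshape(-1,3)
m=(P[:,2]>.08)&(P[:,2]<.11)&(P[:,0]>.3)&(P[:,0]<.66)&(P[:,1]>-.12)&(P[:,1]<.08)
print(m.sum(),cv2.minAreaRect((P[m][:,:2]*1000).astype(np.float32)),np.percentile(P[m][:,2],[5,50,95]))
E
```

```text
t 8.2 shift [-2.3 -2.3 85.8] heading 100.78232002253625
turn z -0.11767997746375158
2 ((553.8041381835938, 1.0479860305786133), (30.52068328857422, 0.0), 94.28378295898438) [0.10861388 0.1091796  0.10974531]
```

Emit:
{"method": "play_rows", "body": {
  "targets": [0, 0, 0, -2, -2, 25, -1, 0, 0, 0, 0, 0, 25, -1, 0, 0, 0, 0, 0, 18, -1, 0, 0, 0, 0, 0, 9, -1, 0, 0, 0, 0, 0, 4, -1]
}}

```text
clock: 8.7
position: [0.4652, -0.0206, 0.0136]
tool_rot: [-0.095, 0.996, 0.0, -0.0]
wrist_force: [1.3, 0.3, -0.8]
gripper_width: 0.407
finger_force: 60.6
```

Emit:
{"method": "play_rows", "body": {
  "targets": [0, 0, 0, 0, 0, 3, -1, 0, 0, 0, 0, 0, 1, -1, 0, 0, 0, 0, 0, 0, -1]
}}

```text
clock: 9.0
position: [0.4658, -0.0207, 0.0104]
tool_rot: [-0.095, 0.995, -0.0, 0.001]
wrist_force: [0.7, 0.5, -1.6]
gripper_width: 0.406
finger_force: 60.6
```

Emit:
{"method": "play_rows", "body": {
  "targets": [0, 0, 0, 0, 0, 1, -1, 0, 0, 0, 0, 0, 0.5, -1, 0, 0, 0, 0, 0, 0, -1]
}}

```text
clock: 9.3
position: [0.4653, -0.0206, 0.0084]
tool_rot: [-0.095, 0.995, -0.0, 0.0]
wrist_force: [-0.3, 0.4, -1.6]
gripper_width: 0.405
finger_force: 60.6
```

Emit:
{"method": "play_rows", "body": {
  "targets": [0, 0, 0, 0, 0, 1, -1, 0, 0, 0, 0, 0, 0.5, -1, 0, 0, 0, 0, 0, 0, -1]
}}

```text
clock: 9.6
position: [0.4653, -0.0206, 0.0073]
tool_rot: [-0.095, 0.995, -0.0, 0.0]
wrist_force: [-2.3, 0.3, 4.6]
gripper_width: 0.408
finger_force: 61.2
```

Emit:
{"method": "play_rows", "body": {
  "targets": [0, 0, 0, 0, 0, 0, 0.2, 0, 0, 0, 0, 0, 0, 0.2, 0, 0, 0, 0, 0, 0, 0.2, 0, 0, 0, 0, 0, -5, 0.2, 0, 0, 0, 0, 0, -20, 0.2]
}}

```text
clock: 10.1
position: [0.4634, -0.0203, 0.0306]
tool_rot: [-0.095, 0.995, 0.001, -0.002]
wrist_force: [-0.4, 0.0, -0.4]
gripper_width: 0.599
finger_force: 0.0
```

Emit:
{"method": "play_rows", "body": {
  "targets": [0, 0, 0, 0, 0, -40, 0.2, 0, 0, 0, 0, 0, -45, 0.2, 0, 0, -8.4, 0, 0, -45, 0.2, 0, 0, -8.4, 0, 0, -35, 0.2, 0, 0, -8.4, 0, 0, 0, 0.2]
}}

```text
clock: 10.6
position: [0.4682, -0.0212, 0.2026]
tool_rot: [-0.313, 0.95, -0.002, 0.004]
wrist_force: [0.5, -0.2, 0.1]
gripper_width: 0.598
finger_force: 0.0
```

Emit:
{"method": "play_rows", "body": {
  "targets": [0, 0, -8.4, 0, 0, 0, 0.2, 0, 0, -8.4, 0, 0, 0, 0.2, 0, 0, -8.4, 0, 0, 0, 0.2, 0, 0, -8.4, 0, 0, 0, 0.2, 0, 0, -8.4, 0, 0, 0, 0.2]
}}

```text
clock: 11.1
position: [0.465, -0.0206, 0.1971]
tool_rot: [-0.632, 0.775, -0.0, 0.0]
wrist_force: [0.6, -1.2, -0.0]
gripper_width: 0.599
finger_force: 0.0
```

Emit:
{"method": "play_rows", "body": {
  "targets": [0, 0, -8.4, 0, 0, 0, 0.2, 0, 0, -8.2, 0, 0, 0, 0.2, 0, 0, 0, 0, 0, 0, 0.2]
}}

```text
clock: 11.4
position: [0.465, -0.0206, 0.197]
tool_rot: [0.736, -0.677, 0.0, -0.0]
wrist_force: [-0.1, 0.2, -1.0]
gripper_width: 0.602
finger_force: 0.0
```

```bash
python3 - <<'E'
from h import *
im,d,P=shot('scene','s2.png'); P=P.reshape(-1,3)
goal([.5200,.2688,.2],184.5)
def rect(n,zlo,zhi,x0,x1,y0,y1):
    m=(P[:,2]>zlo)&(P[:,2]<zhi)&(P[:,0]>x0)&(P[:,0]<x1)&(P[:,1]>y0)&(P[:,1]<y1)
    print(n,m.sum(),cv2.minAreaRect((P[m][:,:2]*1000).astype(np.float32)),np.median(P[m][:,2]))
rect('bar',.024,.04,.3,.66,-.12,.08)
E
```

```text
t 11.45 shift [-284.2  -77.7   -3. ] heading -175.4520511794688
turn z 0.04794882053118954
bar 914 ((445.41168212890625, -32.32804870605469), (236.70065307617188, 79.46832275390625), 25.790056228637695) 0.0260153214549248
```

View pics/s2.png

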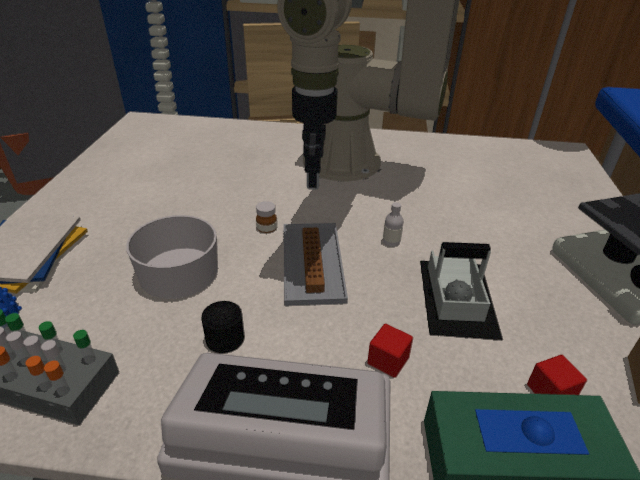

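The bar lies flat inside the tray, centred at (313,260), and the tub at (174,255) is clear. Next I go to the scoop handle.

Emit:
{"method": "play_rows", "body": {
  "targets": [0, 0, 0, -30, -8, 0, 0.2, 0, 0, 0, -45, -12, 0, 0.2, 0, 0, 0, -45, -12, 0, 0.2, 0, 0, 0, -45, -12, 0, 0.2, 0, 0, 0, -45, -12, 0, 0.2]
}}

```text
clock: 11.95
position: [0.5038, 0.1951, 0.1971]
tool_rot: [0.734, -0.679, 0.0, -0.0]
wrist_force: [0.9, 0.4, 0.4]
gripper_width: 0.597
finger_force: 0.0
```

Emit:
{"method": "play_rows", "body": {
  "targets": [0, 0, 0, -40, -12, 0, 0.2, 0, 0, 0, -25, -7, 0, 0.2, 0, 0, 0, -9, -3, 15, 0.2, 0, 0, 0, 0, 0, 15, 0.2, 0, 0, 0, 0, 0, 0, 0.2]
}}

```text
clock: 12.45
position: [0.5176, 0.268, 0.1637]
tool_rot: [0.735, -0.678, -0.001, 0.002]
wrist_force: [-0.1, 0.1, -0.0]
gripper_width: 0.596
finger_force: 0.0
```

```bash
python3 - <<'E'
from h import *
from scipy.optimize import least_squares
im,d,P=shot('top'); P=P.reshape(-1,3)
goal([.5200,.2688,.09],184.5)
m=(P[:,2]>.078)&(P[:,2]<.092)&(P[:,0]>.42)&(P[:,0]<.66)&(P[:,1]>-.4)&(P[:,1]<-.17)
X=P[m][:,:2]
s=least_squares(lambda q:np.hypot(*(X-q).T)-.0825,[.54,-.285],loss='soft_l1',f_scale=.002);print('tub',s.x,len(X),np.median(abs(s.fun)))
for q in ['bar_center','tray']:
    r=env.regions_of(q,'top')[0]; k=r['mask'].ravel()&(P[:,2]>(.02 if q[0]=='b' else -.01))
    print(q,cv2.minAreaRect((P[k][:,:2]*1000).astype(np.float32)),np.percentile(P[k][:,2],[5,50,95]))
E
```

```text
t 12.5 shift [-0.9 -2.1 75. ] heading -175.395690229432
turn z 0.10430977056796564
tub [ 0.53434531 -0.28301384] 813 0.0014440819757219475
bar_center ((465.82373046875, -7.2124481201171875), (189.10182189941406, 57.475467681884766), 10.983263969421387) [0.02459417 0.02816198 0.03238988]
tray ((463.7398376464844, -19.6259765625), (253.14334106445312, 122.82423400878906), 10.966317176818848) [0.00069671 0.00454275 0.01588101]
```

Emit:
{"method": "play_rows", "body": {
  "targets": [0, 0, 0, -1, -2, 20, 0.2, 0, 0, 0, 0, 0, 25, 0.2, 0, 0, 0, 0, 0, 18, 0.2, 0, 0, 0, 0, 0, 9, 0.2, 0, 0, 0, 0, 0, 2, 0.2]
}}

```text
clock: 13.1
position: [0.5212, 0.2693, 0.0925]
tool_rot: [0.735, -0.678, -0.0, 0.0]
wrist_force: [-0.1, -0.2, 0.1]
gripper_width: 0.597
finger_force: 0.0
```

Emit:
{"method": "play_rows", "body": {
  "targets": [0, 0, 0, 0, 0, 0, 0.2, 0, 0, 0, 0, 0, 0, -1, 0, 0, 0, 0, 0, 0, -1, 0, 0, 0, 0, 0, 0, -1, 0, 0, 0, 0, 0, 0, -1]
}}

```text
clock: 13.6
position: [0.5218, 0.2702, 0.0938]
tool_rot: [0.736, -0.677, 0.0, -0.001]
wrist_force: [-1.3, 0.5, 6.2]
gripper_width: 0.179
finger_force: 59.7
```

Emit:
{"method": "play_rows", "body": {
  "targets": [0, 0, 0, 0, 0, 0, -1, 0, 0, 0, 0, 0, 0, -1]
}}

```text
clock: 13.8
position: [0.5218, 0.2702, 0.0939]
tool_rot: [0.736, -0.677, 0.0, -0.001]
wrist_force: [-2.3, -0.8, 6.1]
gripper_width: 0.182
finger_force: 59.7
```

Emit:
{"method": "play_rows", "body": {
  "targets": [0, 0, 0, 0, 0, -4, -1, 0, 0, 0, 0, 0, -10, -1, 0, 0, 0, 0, 0, -18, -1, 0, 0, 0, 0, 0, -26, -1, 0, 0, 0, 0, 0, -30, -1]
}}

```text
clock: 14.3
position: [0.5205, 0.2696, 0.1808]
tool_rot: [0.736, -0.677, -0.001, 0.001]
wrist_force: [0.5, 0.3, -3.1]
gripper_width: 0.177
finger_force: 58.7
```

Emit:
{"method": "play_rows", "body": {
  "targets": [0, 0, 0, 0, 0, -30, -1, 0, 0, 0, 0, 0, -26, -1, 0, 0, 0, 0, 0, -16, -1, 0, 0, 0, 0, 0, -8, -1, 0, 0, 0, 0, 0, 0, -1]
}}

```text
clock: 14.8
position: [0.5219, 0.2701, 0.2618]
tool_rot: [0.736, -0.677, 0.0, -0.001]
wrist_force: [0.5, 0.5, -4.7]
gripper_width: 0.176
finger_force: 58.7
```

```bash
python3 - <<'E'
from h import *
im,d,P=shot('scene','s3.png')
goal([.588,-.312,.26],152)
cv2.imwrite('pics/s3.png',im[100:400,340:640,::-1])
E
```

```text
t 14.85 shift [585.4 -18.5   0.6] heading -175.28424838157866
turn z 32.715751618421336
```

View pics/s3.png

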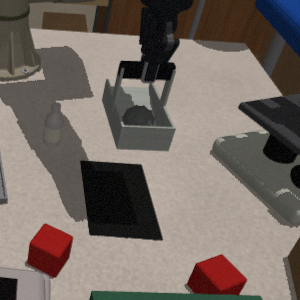

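The scoop hangs level at (140,105) in the crop with the ball in it, and the mat lies free below. Next I carry it sideways to the tub.

Emit:
{"method": "play_rows", "body": {
  "targets": [0, 0, 0, 5, 0, 0, -1, 0, 0, 0, 12, 0, 0, -1, 0, 0, 0, 19, -1, 0, -1, 0, 0, 0, 26, -1, 0, -1, 0, 0, 0, 33, -1, 0, -1]
}}

```text
clock: 15.35
position: [0.5317, 0.1744, 0.2598]
tool_rot: [0.736, -0.677, -0.0, 0.001]
wrist_force: [0.7, -0.7, -3.9]
gripper_width: 0.173
finger_force: 58.7
```

Emit:
{"method": "play_rows", "body": {
  "targets": [0, 0, 0, 36, -1, 0, -1, 0, 0, 0, 36, -1, 0, -1, 0, 0, 0, 36, -1, 0, -1, 0, 0, 0, 36, -1, 0, -1, 0, 0, 0, 36, -1, 0, -1]
}}

```text
clock: 15.85
position: [0.5512, -0.0058, 0.26]
tool_rot: [0.735, -0.678, -0.001, 0.001]
wrist_force: [1.3, 1.1, -4.3]
gripper_width: 0.173
finger_force: 58.7
```

Emit:
{"method": "play_rows", "body": {
  "targets": [0, 0, 0, 36, -1, 0, -1, 0, 0, 0, 36, -1, 0, -1, 0, 0, 0, 36, -1, 0, -1, 0, 0, 0, 36, -1, 0, -1, 0, 0, 0, 36, -1, 0, -1]
}}

```text
clock: 16.35
position: [0.5708, -0.1846, 0.2599]
tool_rot: [0.735, -0.678, -0.001, 0.0]
wrist_force: [0.7, 0.0, -2.4]
gripper_width: 0.177
finger_force: 58.7
```

Emit:
{"method": "play_rows", "body": {
  "targets": [0, 0, 0, 34, -1, 0, -1, 0, 0, 0, 30, -1, 0, -1, 0, 0, 0, 24, -1, 0, -1, 0, 0, 0, 18, -1, 0, -1, 0, 0, 0, 12, -1, 0, -1]
}}

```text
clock: 16.85
position: [0.5854, -0.3018, 0.2595]
tool_rot: [0.735, -0.678, -0.001, 0.0]
wrist_force: [0.5, -1.2, -4.1]
gripper_width: 0.169
finger_force: 58.8
```

Emit:
{"method": "play_rows", "body": {
  "targets": [0, 0, 0, 7, 0, 0, -1, 0, 0, 0, 3, 0, 0, -1, 0, 0, 2, 0, 0, 0, -1, 0, 0, 4, 0, 0, 0, -1, 0, 0, 6, 0, 0, 0, -1]
}}

```text
clock: 17.35
position: [0.5873, -0.3085, 0.2609]
tool_rot: [-0.66, 0.751, 0.0, 0.0]
wrist_force: [-1.1, -0.2, -3.4]
gripper_width: 0.176
finger_force: 58.7
```

Emit:
{"method": "play_rows", "body": {
  "targets": [0, 0, 6, 0, 0, 0, -1, 0, 0, 6, 0, 0, 4, -1, 0, 0, 5, 0, 0, 9, -1, 0, 0, 3.5, 0, 0, 9, -1, 0, 0, 0, 0, 0, 9, -1]
}}

```text
clock: 17.85
position: [0.5874, -0.3085, 0.2296]
tool_rot: [-0.517, 0.856, 0.0, 0.0]
wrist_force: [-0.3, 0.6, -3.4]
gripper_width: 0.18
finger_force: 58.7
```

Emit:
{"method": "play_rows", "body": {
  "targets": [0, 0, 0, 0, 0, 7, -1, 0, 0, 0, 0, 0, 4, -1, 0, 0, 0, 0, 0, 0, -1]
}}

```text
clock: 18.15
position: [0.587, -0.3091, 0.218]
tool_rot: [-0.517, 0.856, 0.001, -0.0]
wrist_force: [0.7, -0.1, -3.4]
gripper_width: 0.175
finger_force: 58.7
```

```bash
python3 - <<'E'
from h import *
im,d,P=shot('scene','s4.png')
goal([.588,-.312,.2185],152); print(np.round(env.get_obs()['qpos'],2))
r=env.regions_of('mat','scene')
for x in r[:2]:
    m=x['mask']&(d>0);X=P[m];X=X[(abs(X[:,2])<.012)&(X[:,1]>.15)]
    if len(X)>50: print('mat',len(X),x['score'],cv2.minAreaRect((X[:,:2]*1000).astype(np.float32)))
cv2.imwrite('pics/s4.png',im[100:350,60:360,::-1])
E
```

```text
t 18.2 shift [ 1.9 -1.9  0.1] heading 152.25470989213494
turn z 0.2547098921349402
[-0.61  0.5   0.29  1.36  0.   -1.69]
```

View pics/s4.png

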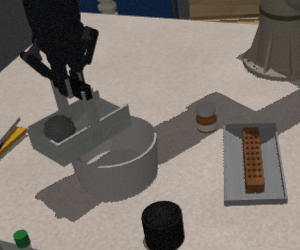

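Emit:
{"method": "play_rows", "body": {
  "targets": [4, 0, 0, 1, -1, 0, -1, 6, 0, 0, 0, 0, 0, -1, 7, 0, 0, 0, 0, 0, -1, 7, 0, 0, 0, 0, 0, -1, 7, 0, 0, 0, 0, 0, -1]
}}

```text
clock: 18.75
position: [0.5876, -0.3109, 0.2205]
tool_rot: [-0.498, 0.824, -0.232, 0.139]
wrist_force: [0.6, -1.0, -4.5]
gripper_width: 0.172
finger_force: 59.2
```

Emit:
{"method": "play_rows", "body": {
  "targets": [6, 0, 0, 0, 0, 0, -1, 3, 0, 0, 0, 0, 0, -1, 0, 0, 0, 0, 0, 0, -1, 0, 0, 0, 0, 0, 0, -1, 0, 0, 0, 0, 0, 0, -1]
}}

```text
clock: 19.25
position: [0.5889, -0.3119, 0.2205]
tool_rot: [-0.485, 0.804, -0.293, 0.177]
wrist_force: [-0.4, -0.1, -2.5]
gripper_width: 0.181
finger_force: 59.4
```

Emit:
{"method": "play_rows", "body": {
  "targets": [0, 0, 0, 0, 0, 0, -1, 0, 0, 0, 0, 0, 0, -1, 0, 0, 0, 0, 0, 0, -1, 0, 0, 0, 0, 0, 0, -1, 0, 0, 0, 0, 0, 0, -1]
}}

```text
clock: 19.75
position: [0.5878, -0.3109, 0.2186]
tool_rot: [-0.486, 0.805, -0.293, 0.177]
wrist_force: [0.2, 0.4, -2.8]
gripper_width: 0.171
finger_force: 59.5
```

```bash
python3 - <<'E'
from h import *
print(R.from_quat(env.get_obs()['tool_rot']).apply([0,0,1]))
im,d,P=shot('scene','s5.png')
r=env.find_in('ball_center','scene');print([(x['at'],x['score']) for x in r])
im2,d,P=shot('top')
r=env.find_in('ball_center','top');print([(x['at'],x['score']) for x in r])
o=np.hstack([im[100:350,60:360],im2[130:380,340:640]])
cv2.imwrite('pics/s5.png',o[:,:,::-1])
E
```

```text
[ 0.5685324  -0.29935591 -0.76626168]
[([0.5038, -0.2591, 0.0451], 0.58)]
[([0.4952, -0.2511, 0.0458], 0.96)]
```

View pics/s5.png

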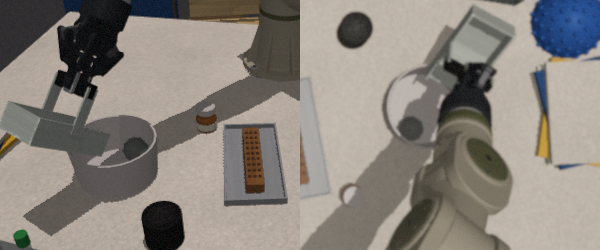

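The ball lies in the tub, at about (410,128) in the right half. I level the scoop, raise it, and turn it back.

Emit:
{"method": "play_rows", "body": {
  "targets": [-4, 0, 0, 0, 0, 0, -1, -7, 0, 0, 0, 0, 0, -1, -8, 0, 0, 0, 0, 0, -1, -8, 0, 0, 0, 0, 0, -1, -8, 0, 0, 0, 0, 0, -1]
}}

```text
clock: 20.45
position: [0.5886, -0.3115, 0.2211]
tool_rot: [-0.516, 0.855, -0.038, 0.022]
wrist_force: [0.7, -1.2, -2.8]
gripper_width: 0.174
finger_force: 59.4
```

Emit:
{"method": "play_rows", "body": {
  "targets": [-5, 0, 0, 0, 0, 0, -1, 0, 0, 0, 0, 0, -10, -1, 0, 0, 0, 0, 0, -20, -1, 0, 0, -4, 0, 0, -12, -1, 0, 0, -8, 0, 0, 0, -1]
}}

```text
clock: 20.95
position: [0.589, -0.3117, 0.2644]
tool_rot: [-0.605, 0.796, -0.004, 0.002]
wrist_force: [-0.0, 0.1, -2.7]
gripper_width: 0.174
finger_force: 59.7
```

Emit:
{"method": "play_rows", "body": {
  "targets": [0, 0, -8, 0, 0, 0, -1, 0, 0, -8, 0, 0, 0, -1, 0, 0, -4.4, 0, 0, 0, -1, 0, 0, 0, 0, 0, 0, -1, 0, 0, 0, 0, 0, 0, -1]
}}

```text
clock: 21.45
position: [0.5878, -0.3109, 0.2619]
tool_rot: [0.734, -0.679, 0.002, -0.0]
wrist_force: [-0.5, 1.0, -2.7]
gripper_width: 0.177
finger_force: 59.7
```

```bash
python3 - <<'E'
from h import *
for c in ['top','scene']:
    im,d,P=shot(c)
    g=im.max(2)
    m=(d>0)&(g<75)&(abs(P[...,2])<.02)&(P[...,0]>.38)&(P[...,0]<.68)&(P[...,1]>.18)&(P[...,1]<.38)
    n,l,s,_=cv2.connectedComponentsWithStats(m.astype(np.uint8)); k=1+np.argmax(s[1:,4]); X=P[l==k]
    print(c,len(X),cv2.minAreaRect((X[:,:2]*1000).astype(np.float32)),np.median(X[:,2]))
goal([.531,.2775,.255],184.6)
print(R.from_quat(env.get_obs()['tool_rot']).apply([0,0,1]))
E
```

```text
top 5068 ((527.3408203125, 275.1545104980469), (199.5906982421875, 122.31538391113281), 2.265894889831543) 0.004484393563578104
scene 4933 ((528.6531372070312, 272.6590576171875), (212.68531799316406, 129.2564697265625), 2.2059214115142822) 0.001787049565048826
t 21.55 shift [-591.1   10.     5.5] heading -175.46112446619856
turn z -0.06112446619852108
[ 0.00257071 -0.00134677 -0.99999579]
```

Emit:
{"method": "play_rows", "body": {
  "targets": [0, 0, 0, -20, 0, 0, -1, 0, 0, 0, -35, 1, 0, -1, 0, 0, 0, -45, 1, 0, -1, 0, 0, 0, -45, 1, 0, -1, 0, 0, 0, -45, 1, 0, -1]
}}

```text
clock: 22.05
position: [0.5681, -0.1204, 0.2608]
tool_rot: [0.734, -0.679, 0.001, -0.001]
wrist_force: [1.4, 0.0, -2.2]
gripper_width: 0.175
finger_force: 59.7
```

Emit:
{"method": "play_rows", "body": {
  "targets": [0, 0, 0, -45, 1, 0, -1, 0, 0, 0, -45, 1, 0, -1, 0, 0, 0, -45, 1, 0, -1, 0, 0, 0, -45, 1, 0, -1, 0, 0, 0, -45, 1, 0, -1]
}}

```text
clock: 22.55
position: [0.5451, 0.1038, 0.2609]
tool_rot: [0.735, -0.678, 0.001, -0.001]
wrist_force: [1.2, -0.5, -3.8]
gripper_width: 0.175
finger_force: 59.7
```

Emit:
{"method": "play_rows", "body": {
  "targets": [0, 0, 0, -45, 1, 0, -1, 0, 0, 0, -45, 1, 0, -1, 0, 0, 0, -40, 1, 0, -1, 0, 0, 0, -30, 0, 0, -1, 0, 0, 0, -13, 0, 0, -1]
}}

```text
clock: 23.05
position: [0.5278, 0.2771, 0.2605]
tool_rot: [0.736, -0.677, 0.0, -0.001]
wrist_force: [0.0, 0.1, -2.8]
gripper_width: 0.176
finger_force: 59.7
```

Emit:
{"method": "play_rows", "body": {
  "targets": [0, 0, 0, 0, 0, 15, -1, 0, 0, 0, 0, 0, 30, -1, 0, 0, 0, 0, 0, 35, -1, 0, 0, 0, 0, 0, 30, -1, 0, 0, 0, 0, 0, 15, -1]
}}

```text
clock: 23.55
position: [0.5271, 0.2728, 0.1324]
tool_rot: [0.734, -0.679, -0.0, 0.002]
wrist_force: [-0.5, 0.2, -3.3]
gripper_width: 0.174
finger_force: 59.7
```

Emit:
{"method": "play_rows", "body": {
  "targets": [0, 0, 0, 0, 0, 10, -1, 0, 0, 0, 0, 0, 0, -1, 0, 0, 0, 0, 0, 0, -1]
}}

```text
clock: 23.85
position: [0.5293, 0.274, 0.1263]
tool_rot: [0.735, -0.678, 0.001, -0.001]
wrist_force: [0.1, -0.4, -3.3]
gripper_width: 0.176
finger_force: 59.6
```

```bash
python3 - <<'E'
from h import *
goal([.529,.276,.094],184.6)
print(R.from_quat(env.get_obs()['tool_rot']).apply([0,0,1]))
E
```

```text
t 23.85 shift [-2.   0.2 32.3] heading -175.4204201570971
turn z -0.020420157097078118
[ 2.44593068e-03 -1.22448230e-04 -9.99997001e-01]
```

Emit:
{"method": "play_rows", "body": {
  "targets": [0, 0, 0, -2, 0, 12, -1, 0, 0, 0, 0, 0, 10, -1, 0, 0, 0, 0, 0, 5, -1, 0, 0, 0, 0, 0, 2, -1, 0, 0, 0, 0, 0, 0, -1]
}}

```text
clock: 24.35
position: [0.5281, 0.276, 0.0959]
tool_rot: [0.735, -0.678, 0.0, 0.0]
wrist_force: [0.1, -0.4, -3.0]
gripper_width: 0.178
finger_force: 59.6
```

Emit:
{"method": "play_rows", "body": {
  "targets": [0, 0, 0, 0, 0, 1.5, -1, 0, 0, 0, 0, 0, 1, -1, 0, 0, 0, 0, 0, 0, -1]
}}

```text
clock: 24.65
position: [0.5286, 0.2761, 0.094]
tool_rot: [0.735, -0.678, 0.001, -0.0]
wrist_force: [0.6, -0.5, -3.2]
gripper_width: 0.177
finger_force: 59.6
```

Emit:
{"method": "play_rows", "body": {
  "targets": [0, 0, 0, 0, 0, 1, -1, 0, 0, 0, 0, 0, 0, -1]
}}

```text
clock: 24.85
position: [0.5287, 0.2761, 0.0939]
tool_rot: [0.735, -0.678, 0.001, -0.001]
wrist_force: [0.1, -1.4, 3.8]
gripper_width: 0.179
finger_force: 60.6
```

Contact (wrist force went from -3 to +4 N). I release and rise.

Emit:
{"method": "play_rows", "body": {
  "targets": [0, 0, 0, 0, 0, 0.5, -1, 0, 0, 0, 0, 0, 0, 0.2, 0, 0, 0, 0, 0, 0, 0.2, 0, 0, 0, 0, 0, 0, 0.2, 0, 0, 0, 0, 0, 0, 0.2]
}}

```text
clock: 25.35
position: [0.5286, 0.2762, 0.0923]
tool_rot: [0.735, -0.678, 0.001, -0.0]
wrist_force: [1.0, 0.1, -0.2]
gripper_width: 0.599
finger_force: 0.0
```

Emit:
{"method": "play_rows", "body": {
  "targets": [0, 0, 0, 0, 0, -5, 0.2, 0, 0, 0, 0, 0, -15, 0.2, 0, 0, 0, 0, 0, -30, 0.2, 0, 0, 0, 0, 0, -40, 0.2, 0, 0, 0, 0, 0, -40, 0.2]
}}

```text
clock: 25.85
position: [0.5279, 0.276, 0.2236]
tool_rot: [0.735, -0.678, 0.0, 0.0]
wrist_force: [1.3, -0.1, 0.4]
gripper_width: 0.602
finger_force: 0.0
```

Emit:
{"method": "play_rows", "body": {
  "targets": [0, 0, 0, 40, 20, -10, 0.2, 0, 0, 0, 45, 20, 0, 0.2, 0, 0, 0, 45, 20, 0, 0.2, 0, 0, 0, 30, 10, 0, 0.2, 0, 0, 0, 0, 0, 0, 0.2]
}}

```text
clock: 26.35
position: [0.4704, 0.1082, 0.2332]
tool_rot: [0.734, -0.68, 0.001, -0.0]
wrist_force: [0.4, 0.5, -0.1]
gripper_width: 0.602
finger_force: 0.0
```

```bash
python3 - <<'E'
from h import *
for c in ['top','scene']:
    im,d,P=shot(c,'end_'+c+'.png'); Q=P.reshape(-1,3)
    def rect(n,zlo,zhi,x0,x1,y0,y1):
        X=Q[(Q[:,2]>zlo)&(Q[:,2]<zhi)&(Q[:,0]>x0)&(Q[:,0]<x1)&(Q[:,1]>y0)&(Q[:,1]<y1)]
        print(c,n,len(X),cv2.minAreaRect((X[:,:2]*1000).astype(np.float32)),np.median(X[:,2]))
    rect('handle',.105,.135,.45,.6,.2,.36); rect('walls',.04,.056,.42,.65,.2,.36)
    print([(x['at'],x['score']) for x in env.find_in('ball_center',c)[:1]])
E
```

```text
top handle 0 ((0.0, 0.0), (0.0, 0.0), 0.0) nan
top walls 158 ((591.4544067382812, 282.2512512207031), (28.30769157409668, 85.67282104492188), 4.378384590148926) 0.048906764959670945
[([0.4926, -0.2507, 0.0483], 0.62)]
scene handle 562 ((530.5394287109375, 273.89971923828125), (22.359907150268555, 86.51822662353516), 4.226451873779297) 0.11746796940225829
scene walls 546 ((531.73388671875, 273.9521789550781), (152.3440704345703, 86.26094055175781), 4.5362868309021) 0.045965706386513705
[([0.5041, -0.2581, 0.0449], 0.71)]
  return _methods._mean(a, axis=axis, dtype=dtype,
  ret = ret.dtype.type(ret / rcount)
```

View pics/end_scene.png

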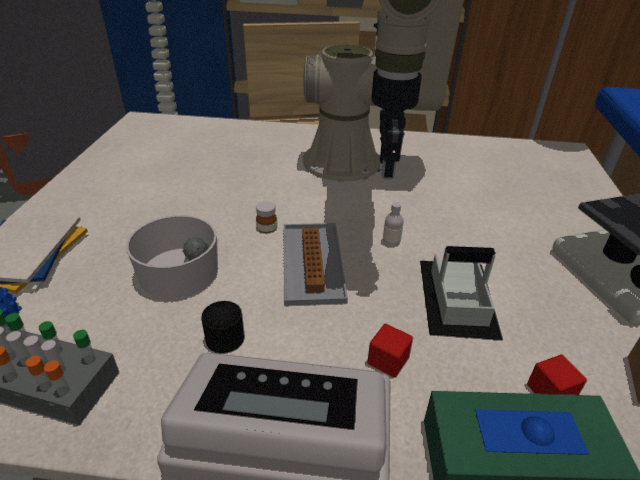

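The scoop stands level on the mat at (467,290), within about 3 mm of its middle. The ball is in the tub at (195,248), the bar is flat in the tray, and the other things have not moved.

```bash
python3 -c "
from workcell import env
print(env.hand_in())"
```

```text
the job is handed in; nothing more can be done
None
```

The job is handed in at about 26 s on the clock: the bar lies flat in the tray, the ball is in the tub after a 40° tip, the scoop is back level within about 3 mm of the middle of its mat, and the bystanders were left where they were.

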